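Show a ground-glass stopper to the inspection camera against a white tile

TASK

Set the backdrop first: take the big white tile out of the plate rack and lean it back, tilted roughly 20 degrees from upright, against the camera-facing side of the aluminium tube block, its lower edge on the bench and the tile centred on the camera's line of sight and square to it, then let go of it. Then draw the glass stopper out of the conical flask and hold it up in the air between lens and tile, with the middle of its ground cone on the lens axis (at lens height) 120 mm in front of the lens, and its narrow end pointing down but tipped about 30 degrees towards the lens, with no sideways lean. Finish there, still holding the stopper steadily for the picture; leave the flask standing where it is and the other glassware and tools undisturbed.

Things in the scene. Friction and masses are not known exactly. Their poses are not given: they have to be found in the camera images.
- lens (a point): Centre of the front glass of the inspection camera (small camera with a black-and-white ring light, 66 mm across, on a grey-based post at the left of the bench). x axis: the optical axis, level, pointing out of the lens towards the scene; z up; y to the camera's left. The camera's height on its post (85 to 120 mm above the bench) differs from start to start; the camera stays put.
- block_top (a point): Centre of the top face of the heavy aluminium tube block (fixed; 62 mm along its x, 150 mm along its y, 70 mm high, plain upright faces; three capped tubes in its far row stand 21 mm above its top). Its -x face, 31 mm from this point, faces the camera; z up. This point is some 0.36 to 0.41 m in front of the lens, turned up to 6 degrees from square.
- tile_center (a point): Centre of the big white glazed tile: 150 mm wide (its y), 150 mm high (its z), 8 mm thick (its x is the normal of its faces), about 0.4 kg. It starts standing upright in a slot of the rack, its lower edge 16 mm above the bench, held by fins that reach 47 mm above the bench; lift it straight up at least 40 mm to clear them.
- rack: Grey plastic plate rack, fixed, 126 mm along its x, 150 mm along its y, 47 mm high; origin under its centre; slots run along its y. The tile stands in one of its inner slots, 22 mm to one side of the middle slot, and the small plate 22 mm to the other side (45 mm apart; which is which varies).
- plate: Small clear glass plate in the same rack, 130 mm wide (y), 90 mm high, 8 mm thick; origin at the middle of its lower edge. Bystander, stays in its slot.
- flask: Clear conical flask, empty, loose, upright, 120 mm high, 78 mm across at the foot, neck 33 mm outside and 27 mm inside; origin at the centre of its underside. Its stopper sits loosely in the mouth.
- stopper_center (a point): Centre of the 60 g glass stopper, 33 mm above its narrow end; z runs from narrow end to head. Upward from the narrow end: ground cone, 0-28 mm (19 to 24 mm across); collar, 28-32 mm (32 mm across), resting on the flask's rim; flat upright round head, 33-67 mm, 34 mm across and 10 mm thick along the stopper's y. Lifts straight out (28 mm) with almost no force.
- stopper_cone (a point): Middle of the stopper's ground cone, on its axis, 14 mm above the narrow end (19 mm below the stopper's centre).
- bottle: Amber bottle with a mushroom stopper, 68 mm across, 132 mm high, origin at the centre of its underside. Bystander.
- cylinder: Measuring cylinder, 165 mm high, 24 mm tube on a 60 mm foot, origin at the centre of its underside. Bystander.
- beaker: Small glass beaker, 68 mm across, 85 mm high, origin under its centre. Bystander.
- dish: Covered glass dish, 96 mm across, 20 mm high, origin under its centre. Bystander.
- bulb: Rubber pipette bulb standing on its flat end, 60 mm across, 82 mm high, origin under its centre. Bystander.
- spatula: Slim steel spatula with a wooden grip lying flat on the bench, 170 mm long along its x, 4 to 10 mm high, origin on the bench at about its middle. Bystander.

How it is judged:
By the outcome, as a careful person would: the job done as asked, in the order asked, and still so for the second after the job is handed in, while the arm keeps its last pose, push and grip.
It also fails if it takes over 64 s, if anything falls off the work surface, if the arm or the gripper's body presses on something with over 40 N, if the wrist force passes 120 N, or if a joint passes its speed limit or range.

ROBOT

A 6-joint arm with a two-finger parallel gripper is mounted at the origin on the work surface. World frame = base frame: x ahead of the robot, y to its left, z up, the work surface at z = 0. Lengths are in m, angles in rad, forces in N, time in s.
With the tool pointing down it reaches from about 0.375 to 0.9 m from the base axis. Payload 3.1 kg.
Tool frame: the origin (TCP) lies on the centre line of the jaws, within the pads' length; the fingertips stand 8 mm ahead of it and the grasp point (between the pads) lies 11 mm behind it; z points along the fingers, y is the line along which they close (so a half turn about z gives the same grasp; the last joint's range is limited). The gripper opens to 85 mm and grips with 20 to 120 N. Pads are 22 mm wide; open, the fingers measure 114 mm over their backs; the gripper's body (76 mm by 85 mm) begins 54 mm behind the grasp point. The pads swing forward as they close: fully open they stand 13 mm farther back than shut.
Start: joints at [1, 0.527, 1.433, -0, 1.181, -0.178], TCP at [0.239, 0.577, 0.239] pointing down, gripper open.
Joint ranges: [-3.08, 3.08], [-0.75, 2.2], [0.22, 2.44], [-1.43, 4.57], [0, 2.65], [-2.85, 2.85]. Speed limits (rad/s): [2.79, 2.79, 3.14, 3.14, 3.14, 3.14].

INTERFACE

Orientations are given as a unit quaternion [x, y, z, w].
In Python, from station import * gives the robot as it stands.
- The arm moves only by the tool play_rows, never from a script. Its argument "rows" is a list of rows, each a list of 3 entries, a list of its own where there are three numbers: the turn, a rotation vector about the tool's x, y, z in degrees, then the shift along the tool's x, y, z in mm, then the closure, from 0 (fully open) to 1 (shut). In form: [[[ax, ay, az], [dx, dy, dz], jaw], ...]. A call has 1 to 12 rows; each row shifts and turns the commanded pose from where the row before left it, along the tool's axes as they then stand; what a row does not reach is not made up. A row lasts 1/12 s, in which the tool goes at most 41.7 mm and 7.16 degrees, less where a joint would pass 70% of its speed; a pose out of reach is approached as far as the arm can. A call with a gripper value outside its range is refused whole. The fingers move at their own pace and stop on an object; "grip_force" is the grip in N (left out, the last holds). Time passes only in rows, so rows that do not move let the fingers close. It gives the time, the measured TCP pose, the force, the opening and the grip force at its end, in the units of the state.
- sense(): the state, without advancing time (a new reading comes with each control period).
- snapshot(name): name is "scene" or "top" or "wrist"; returns (picture, depth): 420x560x3 uint8, red, green, blue; 420x560 float32, m along the optical axis (not along the pixel's ray), 0 where there is no reading.
- get_calibration(name): a dict with "vfov" (degrees; the focal length in pixels is half the picture's height over the tangent of half this angle, whatever the lens; pixels are square), "cx", "cy" (the principal point, pixels), "k1" (the pictures are not rectified: a ray, as slopes to the right and down, at radius r is drawn at 1 + k1 r^2 times it, then the intrinsics apply), "xyz" and "attitude" of the camera in the world. Camera axes: x right, y down, z forward; pixel columns grow to the right and rows downward; lengths in m; the calibration is good to about 2 mm. A picture is of the moment at which its call begins: read the wrist's pose just before it. get_calibration takes no time and is no camera call; for the wrist camera it gives the pose at the moment of the call.
- sign_off(): hands the job in; it is judged then, once.
The state is a dict: "t": time; "q": joint angles; "qd": joint speeds; "tau": joint torques, N m; "tcp_pos": TCP position; "tool_rot": TCP orientation; "force": force on the tool from outside, world axes, zero at the start; "ft_torque": the same for the moment, N m; "finger_gap": opening from 0.0 (shut) to 1.0 (fully open); "gripper_force": force on a finger pad.
Only numpy, scipy, OpenCV 4.12 (cv2) and the standard library are available. Lean on these libraries where they do the work, as an engineer would, in place of code of your own. Each camera call takes 0.05 s, during which the arm holds its last target. There are 200 camera calls.

## Working session

There is one attempt and no reset: what is moved stays moved. The work goes in short steps, Python scripts to look and compute and a tool call to move; the robot and the scene stay as the last step left them, time stands still between calls to the robot, and variables do not carry over. Pictures are saved under pics/ and viewed, at most 10 in all, crops included, and the job is handed in when it is done.

Besides the shell and the picture viewer there is one more tool, called after "Emit:" as name(argument=value, ...) on one line, values as JSON. play_rows: Moves the arm, as the interface text tells. Its arguments: {"type":"object","properties":{"rows":{"type":"array","items":{"type":"array"}},"grip_force":{"type":"number"}},"required":["rows"]}

```bash
mkdir -p pics; ls; cat > h.py <<'E'
import numpy as np, cv2
from scipy.spatial.transform import Rotation as R
from station import *
def K(c):
    f=210/np.tan(np.radians(c["vfov"])/2); return f
def rot(a):
    a=np.array(a,float)
    return a if a.shape==(3,3) else R.from_quat(a).as_matrix()
def cloud(dep,c):
    f=K(c); h,w=dep.shape
    u,v=np.meshgrid(np.arange(w),np.arange(h))
    M=np.array([[f,0,c["cx"]],[0,f,c["cy"]],[0,0,1]])
    p=cv2.undistortPoints(np.stack([u,v],-1).reshape(-1,1,2).astype(np.float64),M,np.array([c["k1"],0,0,0,0.])).reshape(h,w,2)
    P=np.dstack([p*dep[...,None],dep])
    W=P@rot(c["attitude"]).T+np.array(c["xyz"]); W[dep<=0]=np.nan
    return W
def proj(X,c):
    f=K(c); P=(np.atleast_2d(X)-np.array(c["xyz"]))@rot(c["attitude"])
    s=P[:,:2]/P[:,2:]; r2=(s**2).sum(1,keepdims=True)
    return s*(1+c["k1"]*r2)*f+[c["cx"],c["cy"]]
E
python3 - <<'E'
from h import *
for n in("scene","top","wrist"):
    c=get_calibration(n); im,d=snapshot(n); cv2.imwrite(f"pics/{n}0.png",im[...,::-1]); np.savez(f"{n}0.npz",im=im,d=d,W=cloud(d,c)); print(n,c)
print(sense())
E
```

```text
pics
scene {'vfov': 49.394420883907415, 'cx': 287.22329947910197, 'cy': 206.606012569019, 'k1': 0.04257582587631452, 'xyz': array([ 1.14456686, -0.26729717,  0.94013212]), 'attitude': array([ 0.78486662,  0.525839  , -0.17708988, -0.27589293])}
top {'vfov': 44.439433782758854, 'cx': 281.6490758466409, 'cy': 215.06423056529266, 'k1': -0.10651346805115905, 'xyz': array([0.31507601, 0.01600734, 1.23921633]), 'attitude': array([ 0.70284289, -0.70269113,  0.07780452, -0.07863524])}
wrist {'vfov': 62.53379924007071, 'cx': 273.64424511021343, 'cy': 207.13796754252925, 'k1': -0.005677802098337551, 'xyz': array([0.16329282, 0.60534972, 0.37340678]), 'attitude': array([0.82060964, 0.54895301, 0.08750057, 0.13264259])}
{'t': 0.15, 'q': array([ 9.99518541e-01,  5.28282908e-01,  1.43364898e+00, -7.71085719e-06,
        1.18142897e+00, -1.78496852e-01]), 'qd': array([ 0.0003105 , -0.0011285 , -0.00449493,  0.00075429, -0.00138722,
        0.00025517]), 'tau': array([ 1.09994940e-03, -4.42740369e+01, -1.78276277e+01, -2.15762070e-04,
        5.71728131e-03, -1.02968113e-05]), 'tcp_pos': array([0.2388865 , 0.57693282, 0.23852677]), 'tool_rot': array([ 1.95128947e-01,  9.80777198e-01, -8.24005130e-04, -3.20411421e-04]), 'force': array([0.17736559, 0.37002794, 0.61663563]), 'ft_torque': array([-0.01652015,  0.05491304,  0.0169553 ]), 'gripper_force': 0.0, 'finger_gap': 0.996062561212365}
```

View pics/top0.png

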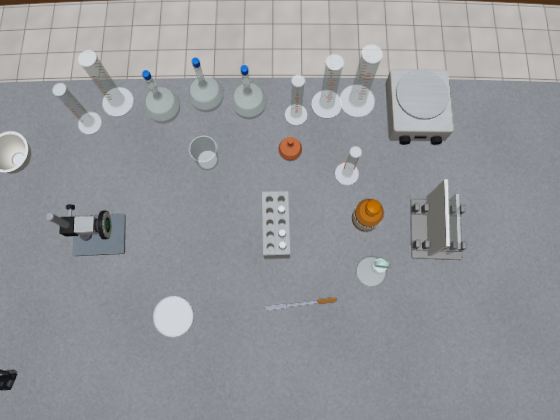

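View pics/scene0.png

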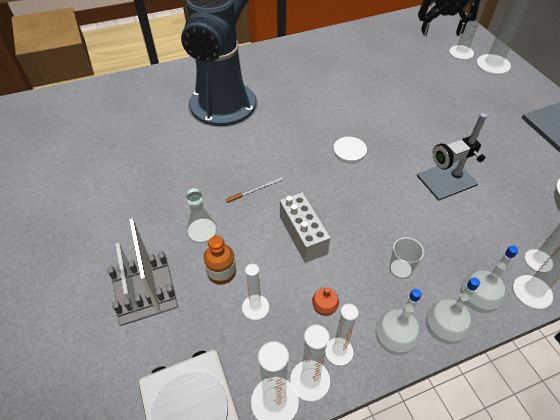

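The top picture shows +x up and +y left: camera lens at about (105,224), block at (276,223), rack at (437,228) with the tile's top edge at column 447 (rows 183-247). The flask is at (372,271) with its stopper at (381,264), and the dish, spatula and bulb are around the block. The scene view agrees: camera at (445,157), block (303,227), tile (140,245), flask (201,215).

```bash
python3 - <<'E'
from h import *
np.set_printoptions(precision=4,suppress=True)
T=np.load("top0.npz");S=np.load("scene0.npz")
def sel(W,lo,hi):
    m=np.all((W>lo)&(W<hi),-1); return W[m],m
for n,D in(("top",T),("scene",S)):
    W=D["W"]; print("==",n)
    fl=W[(abs(W[...,0]-.45)<.12)&(abs(W[...,1])<.3)]; print("floor z",np.nanpercentile(fl[:,2],[10,50]))
    # block top
    P,m=sel(W,[.1,-.2,.062],[.7,.25,.076])
    ys,xs=np.where(m); 
    # largest component
    nl,l,st,ce=cv2.connectedComponentsWithStats(m.astype(np.uint8)); 
    for i in range(1,nl):
        if st[i,4]>40: 
            Q=W[l==i]; r=cv2.minAreaRect((Q[:,:2]*1000).astype(np.float32)); print("z~70 comp",st[i,4],Q.mean(0),r)
    # tile/plate: high points near rack
    for z0,z1 in((.15,.18),(.09,.15)):
        P,m=sel(W,[.2,-.6,z0],[.7,-.25,z1])
        nl,l,st,ce=cv2.connectedComponentsWithStats(m.astype(np.uint8)); 
        for i in range(1,nl):
            if st[i,4]>15:
                Q=W[l==i]; r=cv2.minAreaRect((Q[:,:2]*1000).astype(np.float32)); print("high",z0,st[i],Q.mean(0),Q.min(0),Q.max(0),r)
    # camera
    P,m=sel(W,[.2,.3,.03],[.7,.6,.3])
    nl,l,st,ce=cv2.connectedComponentsWithStats(m.astype(np.uint8)); 
    for i in range(1,nl):
        if st[i,4]>30: Q=W[l==i]; print("cam",st[i],Q.mean(0),Q.min(0),Q.max(0))
    # flask area
    P,m=sel(W,[.2,-.32,.02],[.45,-.15,.2]); 
    nl,l,st,ce=cv2.connectedComponentsWithStats(m.astype(np.uint8)); 
    for i in range(1,nl):
        if st[i,4]>15: Q=W[l==i]; print("flask",st[i],Q.mean(0),Q.min(0),Q.max(0))
def crop(D,b,s):
    x,y,w,h=b; return cv2.resize(D["im"][y:y+h,x:x+w,::-1],None,fx=s,fy=s,interpolation=cv2.INTER_CUBIC)
a=crop(T,(40,190,100,75),4);b=crop(T,(345,235,100,75),4);c=crop(S,(400,110,100,75),4);d=crop(T,(400,175,100,75),4)
cv2.imwrite("pics/c1.png",np.vstack([np.hstack([a,b]),np.hstack([c,d])]))
E
```

```text
== top
floor z [-0.004  -0.0006]
z~70 comp 1265 [0.5597 0.0325 0.0685] ((560.6851806640625, 32.19215393066406), (150.82101440429688, 62.07906723022461), 1.6705515384674072)
z~70 comp 102 [ 0.5714 -0.1699  0.0706] ((576.3016967773438, -171.14817810058594), (66.20592498779297, 29.39960289001465), 27.156545639038086)
z~70 comp 66 [ 0.452  -0.1838  0.0693] ((454.68115234375, -186.02865600585938), (46.393348693847656, 23.171131134033203), 3.6290130615234375)
high 0.15 [442 179   8  68 376] [ 0.5628 -0.3389  0.162 ] [ 0.4899 -0.3472  0.15  ] [ 0.6388 -0.3324  0.1701] ((564.4054565429688, -340.2562255859375), (10.652209281921387, 148.97027587890625), 87.75531768798828)
high 0.09 [435 181  12  71 479] [ 0.562  -0.3372  0.1214] [ 0.4898 -0.3425  0.0901] [ 0.6395 -0.3322  0.1499] ((564.6571655273438, -337.2647399902344), (8.790827751159668, 149.71511840820312), 89.20643615722656)
high 0.09 [454 194   7  56 304] [ 0.5561 -0.3843  0.1018] [ 0.4928 -0.3928  0.0901] [ 0.6219 -0.3791  0.1099] ((557.3146362304688, -385.4389953613281), (10.985738754272461, 129.0003662109375), 87.86260986328125)
cam [
[... 880 characters left out ...]
5, -343.0118103027344), (8.344021797180176, 150.46536254882812), 87.79252624511719)
high 0.09 [136 227  17  70 267] [ 0.5873 -0.3411  0.1212] [ 0.4901 -0.3504  0.0903] [ 0.6419 -0.3364  0.1495] ((566.2877197265625, -339.2747802734375), (8.771594047546387, 152.27574157714844), 84.56272888183594)
high 0.09 [116 242  14  56 283] [ 0.5644 -0.3867  0.1033] [ 0.4931 -0.3938  0.0901] [ 0.6243 -0.3806  0.1103] ((558.5736083984375, -387.2216491699219), (8.84401798248291, 131.2432403564453), 87.32933044433594)
cam [418  12  16  23 173] [0.2248 0.5244 0.2805] [0.2017 0.5019 0.2418] [0.2375 0.5392 0.2999]
cam [ 432  113   55   59 1279] [0.5515 0.4574 0.1308] [0.5152 0.4037 0.03  ] [0.5934 0.5124 0.2241]
```

View pics/c1.png

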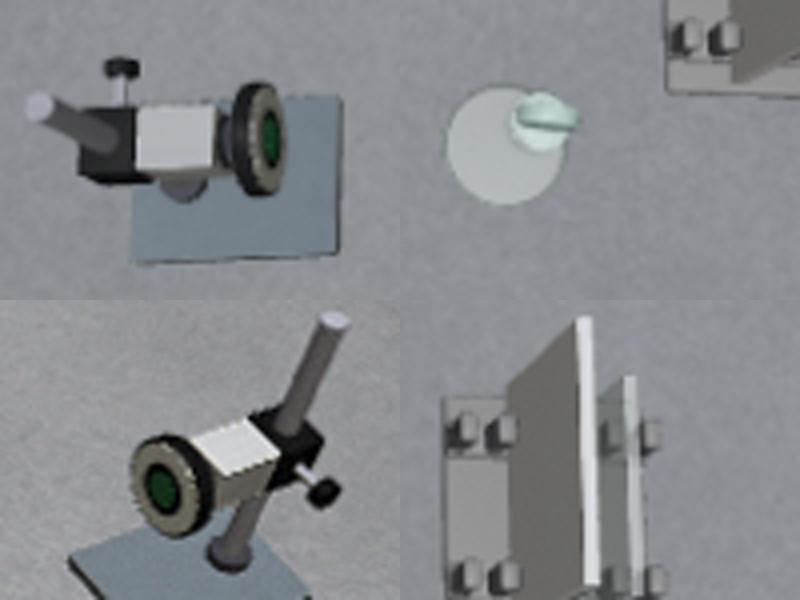

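The crops show the ring-light face with its green lens (scene ≈(440,155), top ≈(107,224)) and the camera's rectangular base. The stopper head stands as a bar running roughly along y at top (381,264), and the tile is on the camera side of the rack. Next I fit the lens plane and axis, and the flask.

```bash
python3 - <<'E'
from h import *
np.set_printoptions(precision=4,suppress=True)
for n in("top","scene"):
    D=np.load(n+"0.npz"); W=D["W"]; im=D["im"].astype(int)
    box=np.zeros(W.shape[:2],bool)
    x,y,w,h=(40,190,100,75) if n=="top" else (400,110,100,95)
    box[y:y+h,x:x+w]=1
    # base plate
    m=box&(im[...,2]-im[...,0]>14)&(W[...,2]<.03)&(im[...,0]<150)
    m=cv2.morphologyEx(m.astype(np.uint8),cv2.MORPH_OPEN,np.ones((3,3),np.uint8))>0
    Q=W[m]; print(n,"base",m.sum(),Q.mean(0),cv2.minAreaRect((Q[:,:2]*1000).astype(np.float32)))
    # green lens
    g=box&(im[...,1]-im[...,0]>15)&(im[...,1]-im[...,2]>5)
    print("green",g.sum(),np.argwhere(g).mean(0)[::-1],np.nanmean(W[g],0),np.nanstd(W[g],0))
    # ring front
    r=box&(W[...,1]<.425)&(W[...,2]>.04)
    Q=W[r]; 
    # RANSAC plane
    best=None; rng=np.random.default_rng(0)
    for _ in range(800):
        a,b,c=Q[rng.choice(len(Q),3,False)]; nn=np.cross(b-a,c-a); l=np.linalg.norm(nn)
        if l<1e-4: continue
        nn/=l
        if abs(nn[1])<.9: continue
        inl=abs((Q-a)@nn)<.0012
        if best is None or inl.sum()>best.sum(): best=inl
    P=Q[best]; c=P.mean(0); nn=np.linalg.svd(P-c)[2][2]; nn*=-np.sign(nn[1])
    print("ring plane",best.sum(),len(Q),c,"n",nn,"yaw off -y deg",np.degrees(np.arctan2(nn[0],-nn[1])),P.min(0),P.max(0),(P.min(0)+P.max(0))/2)
    # white body box top
    wb=box&(im.min(-1)>170)&(W[...,1]>.41)
    Q=W[wb]; print("body",wb.sum(),Q.mean(0),Q[:,2].std(),cv2.minAreaRect((Q[:,:2]*1000).astype(np.float32)))
    # stopper
    c=get_calibration(n)
    f=(abs(W[...,0]-.43)<.09)&(abs(W[...,1]+.21)<.09)&(W[...,2]>.115)
    if f.sum(): Q=W[f]; print("stopper",f.sum(),Q.mean(0),Q.min(0),Q.max(0),cv2.minAreaRect((Q[:,:2]*1000).astype(np.float32)))
    print("uv of flask top guess",proj([.4377,-.1931,.155],c))
E
```

```text
top base 1113 [0.5281 0.4581 0.0113] ((542.9246215820312, 469.9807434082031), (96.17186737060547, 128.73348999023438), 2.3412318229675293)
green 35 [107.4    224.1143] [0.547  0.4111 0.116 ] [0.006  0.0009 0.0072]
ring plane 157 323 [0.5472 0.4121 0.1197] n [ 0.0636 -0.9979 -0.0102] yaw off -y deg 3.643839203635321 [0.5177 0.4096 0.085 ] [0.5749 0.4148 0.1519] [0.5463 0.4122 0.1185]
body 266 [0.5437 0.4603 0.1348] 0.0021146199809634674 ((544.0548706054688, 460.3072814941406), (33.94086837768555, 43.331546783447266), 3.7753870487213135)
stopper 205 [ 0.4529 -0.1956  0.1353] [ 0.4375 -0.2136  0.1158] [ 0.4711 -0.1809  0.1626] ((455.109619140625, -196.32550048828125), (33.48103713989258, 31.92479705810547), 10.63277816772461)
uv of flask top guess [[380.8619 271.0834]]
scene base 979 [0.5498 0.4599 0.0112] ((542.9634399414062, 468.54107666015625), (98.65868377685547, 130.24261474609375), 3.145625352859497)
green 40 [439.975 156.95 ] [0.546  0.4085 0.1166] [0.0052 0.0019 0.0054]
ring plane 187 431 [0.5491 0.4098 0.1199] n [ 0.1087 -0.9939  0.021 ] yaw off -y deg 6.240008986225262 [0.5158 0.406  0.0871] [0.579  0.4139 0.1496] [0.5474 0.41   0.1184]
body 196 [0.5415 0.4659 0.1373] 0.03506229184379666 ((486.025634765625, 509.65545654296875), (77.74241638183594, 200.44546508789062), 58.56801986694336)
stopper 261 [ 0.4604 -0.1991  0.1365] [ 0.4482 -0.2159  0.115 ] [ 0.4731 -0.1818  0.1605] ((460.9223327636719, -199.2294158935547), (33.97571563720703, 23.943471908569336), 86.70590209960938)
uv of flask top guess [[193.3281 184.5245]]
```

Emit:
play_rows(rows=[[[0,0,-6.8],[0,0,-8],0.4],[[0,0,-6.8],[0,0,-8],0.4],[[0,0,-6.8],[0,0,-4],0.4],[[0,0,0],[-14,-35,0],0.4],[[0,0,0],[-14,-35,0],0.4],[[0,0,0],[-14,-35,0],0.4],[[0,0,0],[-14,-35,0],0.4],[[0,0,0],[-14,-35,0],0.4],[[0,0,0],[-14,-35,0],0.4],[[0,0,0],[-14,-35,0],0.4],[[0,0,0],[-14,-35,0],0.4],[[0,0,0],[-14,-35,0],0.4]])

```text
t: 1.15
tcp_pos: [0.3536, 0.2563, 0.2593]
tool_rot: [0.018, 1.0, -0.0, -0.0]
force: [0.2, -0.5, -0.1]
finger_gap: 0.603
gripper_force: 0.0
```

Emit:
play_rows(rows=[[[0,0,0],[-14,-35,0],0.4],[[0,0,0],[-14,-35,0],0.4],[[0,0,0],[-14,-35,0],0.4],[[0,0,0],[-14,-35,0],0.4],[[0,0,0],[-14,-35,0],0.4],[[0,0,0],[-14,-35,0],0.4],[[0,0,0],[-14,-35,0],0.4],[[0,0,0],[-14,-35,0],0.4],[[0,0,0],[-14,-35,0],0.4],[[0,0,0],[-14,-35,0],0.4],[[0,0,0],[-14,-35,0],0.4],[[0,0,0],[-14,-35,0],0.4]])

```text
t: 2.15
tcp_pos: [0.5061, -0.1697, 0.2591]
tool_rot: [0.019, 1.0, 0.0, -0.0]
force: [0.5, -0.1, -0.5]
finger_gap: 0.596
gripper_force: 0.0
```

Emit:
play_rows(rows=[[[0,0,0],[-14,-35,0],0.4],[[0,0,0],[-13,-30,0],0.4],[[0,0,0],[0,0,0],0.4],[[0,0,0],[0,0,0],0.4]])

```text
t: 2.48
tcp_pos: [0.5306, -0.2356, 0.2586]
tool_rot: [0.02, 1.0, 0.0, -0.0]
force: [-1.1, 0.8, -0.5]
finger_gap: 0.601
gripper_force: 0.0
```

```bash
cat >> h.py <<'E'
def delta(p,yaw,s,zaxis=(0,0,-1)):
    """tool-frame turn (deg rotvec) and shift (mm) to TCP p with tool y at heading yaw (deg, level) and given z axis"""
    y=np.array([np.cos(np.radians(yaw)),np.sin(np.radians(yaw)),0]); z=np.array(zaxis,float); z/=np.linalg.norm(z)
    y-=z*(y@z); y/=np.linalg.norm(y)
    Rt=np.stack([np.cross(y,z),y,z],1); R0=rot(s["tool_rot"])
    return np.degrees(R.from_matrix(R0.T@Rt).as_rotvec()), 1000*R0.T@(np.array(p)-s["tcp_pos"]), 1000*Rt.T@(np.array(p)-s["tcp_pos"])
E
python3 - <<'E'
from h import *
np.set_printoptions(precision=4,suppress=True)
s=sense();c=get_calibration("wrist");im,d=snapshot("wrist");W=cloud(d,c)
cv2.imwrite("pics/w1.png",im[...,::-1]);np.savez("w1.npz",im=im,W=W)
print(s["t"],s["tcp_pos"],s["q"],s["finger_gap"])
m=(W[...,2]>.15)&(W[...,2]<.18)&(abs(W[...,1]+.34)<.03)&(abs(W[...,0]-.565)<.1)
Q=W[m];print(m.sum(),Q.min(0),Q.max(0),np.percentile(Q[:,2],[50,95]),cv2.minAreaRect((Q[:,:2]*1000).astype(np.float32)))
print(delta([.565,-.341,.140],87.8,s))
E
```

```text
2.4833 [ 0.5306 -0.2356  0.2586] [-0.6102  0.4459  1.5243  0.0001  1.1722 -2.1416] 0.6009097667714639
3298 [ 0.487  -0.3512  0.15  ] [ 0.6219 -0.3379  0.1685] [0.1655 0.1672] ((554.3932495117188, -344.666015625), (8.94658374786377, 134.74432373046875), 87.74153900146484)
(array([ 0.0301, -0.033 , -0.0657]), array([ -38.5633, -104.0393,  118.5111]), array([ -38.3757, -104.0212,  118.5879]))
```

View pics/w1.png

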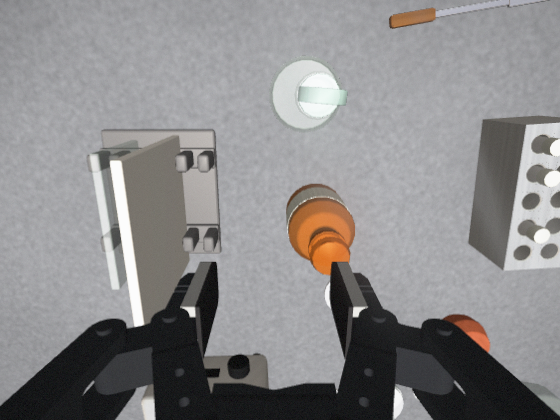

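The wrist view shows the tile's top edge from about (120,155) to (160,410), the plate behind it, the flask with its stopper at (320,95), and the block at right. I finish the approach, descend onto the tile's top edge and close.

Emit:
play_rows(rows=[[[0,0,0],[-13,-35,0],0.4],[[0,0,0],[-13,-35,0],0.4],[[0,0,0],[-12,-36,0],0.4],[[0,0,0],[0,0,30],0.4],[[0,0,0],[0,0,30],0.4],[[0,0,0],[0,0,0],0.4],[[0,0,0],[0,0,0],0.4]])

```text
t: 3.12
tcp_pos: [0.5633, -0.3385, 0.1976]
tool_rot: [0.018, 1.0, 0.002, -0.002]
force: [-0.5, -0.2, 0.2]
finger_gap: 0.601
gripper_force: 0.0
```

```bash
python3 - <<'E'
from h import *
np.set_printoptions(precision=4,suppress=True)
s=sense()
print(s["t"],s["tcp_pos"],s["q"],delta([.565,-.343,.140],87.8,s))
E
```

```text
3.1167 [ 0.5633 -0.3385  0.1976] [-0.711   0.6187  1.3819  0.0002  1.1473 -2.2464] (array([ 0.2363, -0.2761,  0.1693]), array([-2.1563, -4.6241, 57.534 ]), array([-1.8923, -4.3808, 57.5623]))
```

Emit:
play_rows(grip_force=60, rows=[[[0,0,0],[-2,-4.5,20],0.4],[[0,0,0],[0,0,20],0.4],[[0,0,0],[0,0,17],0.4],[[0,0,0],[0,0,0],0.4],[[0,0,0],[0,0,0],1],[[0,0,0],[0,0,0],1],[[0,0,0],[0,0,0],1],[[0,0,0],[0,0,0],1],[[0,0,0],[0,0,0],1],[[0,0,0],[0,0,0],1]])

```text
t: 3.95
tcp_pos: [0.5676, -0.3452, 0.1447]
tool_rot: [0.019, 1.0, 0.0, 0.002]
force: [0.2, 2.2, 5.3]
finger_gap: 0.084
gripper_force: 59.1
```

Emit:
play_rows(rows=[[[0,0,0],[0,0,-10],1],[[0,0,0],[0,0,-20],1],[[0,0,0],[0,0,-30],1],[[0,0,0],[0,0,-35],1],[[0,0,0],[0,0,-35],1],[[0,0,0],[0,0,-30],1],[[0,0,0],[0,0,-15],1],[[0,0,0],[0,0,0],1],[[0,0,0],[0,0,0],1]])

```text
t: 4.7
tcp_pos: [0.5663, -0.3458, 0.3181]
tool_rot: [0.018, 1.0, -0.001, 0.0]
force: [0.2, -0.2, -4.9]
finger_gap: 0.084
gripper_force: 58.8
```

```bash
python3 - <<'E'
from h import *
np.set_printoptions(precision=4,suppress=True)
s=sense();print(s["t"],s["tcp_pos"],s["q"],s["finger_gap"],s["force"])
for n in("top","scene"):
    c=get_calibration(n);im,d=snapshot(n);W=cloud(d,c)
    m=(W[...,2]>.19)&(W[...,2]<.35)&(W[...,1]<-.331)&(W[...,1]>-.36)&(W[...,0]>.47)&(W[...,0]<.66)
    Q=W[m];print(n,m.sum(),np.percentile(Q,[0.5,99.5],axis=0),cv2.minAreaRect((Q[:,:2]*1000).astype(np.float32)))
print(delta([.566,.09,.315],92.8,s))
E
```

```text
4.7 [ 0.5663 -0.3458  0.3181] [-0.7162  0.5113  1.2335 -0.0004  1.3953 -2.2501] 0.08430830269752003 [ 0.1928 -0.1632 -4.9368]
top 316 [[ 0.5623 -0.3495  0.1905]
 [ 0.6378 -0.3388  0.3398]] ((599.282958984375, -342.4114685058594), (9.32682991027832, 78.20513153076172), 84.24077606201172)
scene 1168 [[ 0.4943 -0.3593  0.1911]
 [ 0.6381 -0.3319  0.3489]] ((563.8275146484375, -346.2900695800781), (150.20510864257812, 28.853336334228516), 4.528685092926025)
(array([-0.0716,  0.0486, -4.9094]), array([ 16.3025, 435.5082,   2.5695]), array([-21.0304, 435.302 ,   3.1118]))
```

Emit:
play_rows(rows=[[[0,0,-4.9],[0,5,0],1],[[0,0,0],[-2,20,0],1],[[0,0,0],[-2,35,0],1],[[0,0,0],[-2,38,0],1],[[0,0,0],[-2,38,0],1],[[0,0,0],[-2,38,0],1],[[0,0,0],[-2,38,0],1],[[0,0,0],[-2,38,0],1],[[0,0,0],[-2,38,0],1],[[0,0,0],[-2,38,0],1],[[0,0,0],[-2,38,0],1],[[0,0,0],[-1,35,0],1]])

```text
t: 5.8
tcp_pos: [0.5669, 0.056, 0.3149]
tool_rot: [-0.025, 1.0, 0.0, -0.002]
force: [1.1, -0.1, -3.5]
finger_gap: 0.087
gripper_force: 58.8
```

Emit:
play_rows(rows=[[[0,0,0],[0,25,0],1],[[0,0,0],[0,10,0],1],[[-5,0,0],[0,0,5],1],[[-5,0,0],[0,0,15],1],[[-5,0,0],[0,0,20],1],[[-5,0,0],[0,0,20],1],[[0,0,0],[0,0,0],1],[[0,0,0],[0,0,0],1]])

```text
t: 6.47
tcp_pos: [0.5649, 0.0971, 0.2559]
tool_rot: [-0.022, 0.985, 0.173, -0.007]
force: [0.2, 0.1, -3.3]
finger_gap: 0.08
gripper_force: 59.6
```

```bash
python3 - <<'E'
from h import *
np.set_printoptions(precision=4,suppress=True)
s=sense();print(s["t"],s["tcp_pos"],s["q"],s["finger_gap"],s["force"])
for yaw,p in((93,[.567,.060,.185]),(93,[.567,.0545,.128])):
    b=np.array([np.sin(np.radians(yaw-90)),-np.cos(np.radians(yaw-90)),0]); u=np.sin(np.radians(20))*b+np.cos(np.radians(20))*np.array([0,0,1])
    print(delta(p,yaw,s,-u))
    R0=rot(s["tool_rot"]); print("tilt",np.degrees(np.arccos(-R0[2,2])),"heading y",np.degrees(np.arctan2(R0[1,1],R0[0,1])),"x lean",np.degrees(R0[2,0]))
E
```

```text
6.4667 [0.5649 0.0971 0.2559] [-0.1974  0.4559  1.5706  0.3568  1.2297 -1.9536] 0.08043286479010721 [ 0.2039  0.0563 -3.272 ]
(array([-0.0789, -0.2376, -0.4383]), array([ -0.7849, -59.0822,  53.9501]), array([ -0.109 , -59.1599,  53.8706]))
tilt 19.923374343924575 heading y 92.5339941754031 x lean 0.3729776201649339
(array([-0.0789, -0.2376, -0.4383]), array([ -0.8998, -83.668 , 105.6683]), array([  0.1788, -83.8162, 105.5545]))
tilt 19.923374343924575 heading y 92.5339941754031 x lean 0.3729776201649339
```

Emit:
play_rows(rows=[[[0,0,-0.4],[0,-10,12],1],[[0,0,0],[0,-20,25],1],[[0,0,0],[0,-20,25],1],[[0,0,0],[-1,-19,24],1],[[0,0,0],[0,-10,13],1],[[0,0,0],[0,-5,6],1],[[0,0,0],[0,0,0],1],[[0,0,0],[0,0,0],1]])

```text
t: 7.13
tcp_pos: [0.5709, 0.056, 0.1321]
tool_rot: [-0.028, 0.984, 0.173, -0.003]
force: [0.1, 0.6, -4.2]
finger_gap: 0.081
gripper_force: 59.5
```

```bash
cat > tile.py <<'E'
from h import *
np.set_printoptions(precision=4,suppress=True)
s=sense();print(s["t"],s["tcp_pos"],s["finger_gap"],s["force"],s["gripper_force"])
import sys
o=[]
for n in("top","scene"):
    c=get_calibration(n);im,d=snapshot(n);W=cloud(d,c)
    o.append(im)
    m=(W[...,2]>.006)&(W[...,2]<.16)&(W[...,1]<.13)&(W[...,1]>.0)&(W[...,0]>.45)&(W[...,0]<.68)&(im.min(-1)>90)&(im.max(-1).astype(int)-im.min(-1)<30)
    Q=W[m]; rng=np.random.default_rng(0);best=None
    for _ in range(2000):
        a,b,e=Q[rng.choice(len(Q),3,False)]; nn=np.cross(b-a,e-a); l=np.linalg.norm(nn)
        if l<1e-5: continue
        nn/=l
        if not(.8<abs(nn[1])<.995): continue
        inl=abs((Q-a)@nn)<.0015
        if best is None or inl.sum()>best.sum(): best=inl
    P=Q[best];cc=P.mean(0);nn=np.linalg.svd(P-cc)[2][2];nn*=np.sign(nn[1])
    print(n,best.sum(),len(Q),"n",nn,"tilt",np.degrees(np.arcsin(nn[2])),"heading",np.degrees(np.arctan2(nn[1],nn[0])),np.percentile(P,[.5,99.5],axis=0),"y at z=0:",cc[1]+nn[2]/nn[1]*cc[2])
cv2.imwrite(f"pics/{sys.argv[1]}.png",np.vstack([np.hstack([cv2.resize(i[y:y+100,x:x+133],(400,300),interpolation=cv2.INTER_CUBIC) for i,x,y in((o[0],215,170),(o[1],240,150))])])[...,::-1])
E
python3 tile.py t1
```

```text
7.1333 [0.5709 0.056  0.1321] 0.08070300150268812 [ 0.1489  0.5694 -4.2062] 59.545578360557556
top 245 283 n [-0.0503  0.9369  0.3458] tilt 20.2321395504201 heading 93.07340547342326 [[0.5711 0.0561 0.0115]
 [0.641  0.1077 0.1536]] y at z=0: 0.1129992989887102
scene 163 1676 n [ 0.0109  0.8617 -0.5073] tilt -30.483043554478122 heading 89.27462488739991 [[0.4886 0.0001 0.0657]
 [0.6381 0.0535 0.1561]] y at z=0: -0.038758876203922224
```

View pics/t1.png

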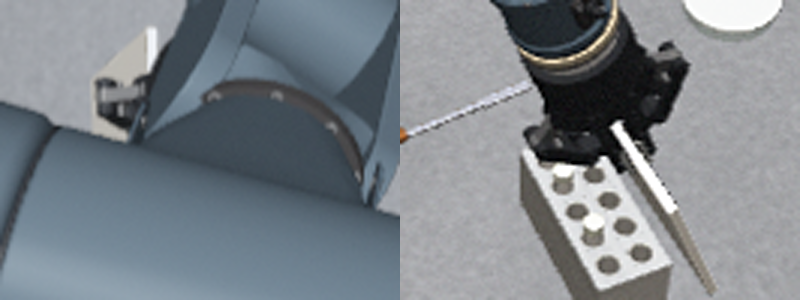

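The left crop shows the gripper hiding the block from above, with the tile's edge at (150,45). The right crop shows the tile tilted just in front of the block with a small gap. I lower it to the bench and bring it back to the block gently.

Emit:
play_rows(rows=[[[0,0,0],[1.5,-2,2],1],[[0,0,0],[1.5,-3,3],1],[[0,0,0],[0,-2.8,1.8],1],[[0,0,0],[0,0,0],1],[[0,0,0],[0,0,0],1]])

```text
t: 7.65
tcp_pos: [0.567, 0.0505, 0.122]
tool_rot: [-0.027, 0.984, 0.174, -0.004]
force: [-0.2, -0.3, -1.7]
finger_gap: 0.082
gripper_force: 59.9
```

Emit:
play_rows(rows=[[[0,0,0],[0,-0.3,1],1],[[0,0,0],[0,-0.3,1],1],[[0,0,0],[0,0,0],1],[[0,0,0],[0,0,0],1]])

```text
t: 7.98
tcp_pos: [0.5672, 0.0504, 0.1218]
tool_rot: [-0.028, 0.984, 0.174, -0.003]
force: [-3.0, -4.5, 9.7]
finger_gap: 0.08
gripper_force: 61.9
```

Emit:
play_rows(rows=[[[0,0,0],[0,-0.7,-1.3],1],[[0,0,0],[0,-0.9,-0.3],1],[[0,0,0],[0,0,0],1],[[0,0,0],[0,0,0],1]])

```text
t: 8.32
tcp_pos: [0.5673, 0.0492, 0.1216]
tool_rot: [-0.027, 0.984, 0.174, -0.004]
force: [-2.2, -0.7, 6.8]
finger_gap: 0.075
gripper_force: 61.0
```

Emit:
play_rows(rows=[[[0,0,0],[0,-0.9,-0.3],1],[[0,0,0],[0,0,0],1],[[0,0,0],[0,0,0],1]])

```text
t: 8.57
tcp_pos: [0.5673, 0.0487, 0.1214]
tool_rot: [-0.027, 0.984, 0.175, -0.004]
force: [-0.5, 1.6, 6.1]
finger_gap: 0.081
gripper_force: 60.9
```

Emit:
play_rows(rows=[[[0,0,0],[0,-0.9,-0.3],1],[[0,0,0],[0,0,0],1],[[0,0,0],[0,0,0],1]])

```text
t: 8.82
tcp_pos: [0.5673, 0.048, 0.1212]
tool_rot: [-0.027, 0.984, 0.175, -0.004]
force: [-2.0, 3.4, 5.5]
finger_gap: 0.085
gripper_force: 60.6
```

Emit:
play_rows(rows=[[[0,0,0],[0,-0.9,-0.4],1],[[0,0,0],[0,-0.9,-0.4],1],[[0,0,0],[0,0,0],1],[[0,0,0],[0,0,0],1]])

```text
t: 9.15
tcp_pos: [0.5672, 0.0469, 0.1211]
tool_rot: [-0.026, 0.984, 0.176, -0.004]
force: [-0.1, 7.0, 4.0]
finger_gap: 0.081
gripper_force: 60.6
```

Emit:
play_rows(rows=[[[0,0,0],[0,-0.9,-0.4],1],[[0,0,0],[0,-0.9,-0.4],1],[[0,0,0],[0,0,0],1],[[0,0,0],[0,0,0],1]])

```text
t: 9.48
tcp_pos: [0.5671, 0.046, 0.1209]
tool_rot: [-0.025, 0.984, 0.177, -0.004]
force: [0.5, 9.8, 2.6]
finger_gap: 0.083
gripper_force: 60.9
```

Emit:
play_rows(rows=[[[0,0,0],[0,0,0],0.85],[[0,0,0],[0,0,0],0.75],[[0,0,0],[0,0,0],0.7],[[0,0,0],[0,0,0],0.7],[[0,0,0],[0,0,-10],0.7],[[0,0,0],[0,0,-20],0.7],[[0,0,0],[0,0,-30],0.7],[[0,0,0],[0,0,-30],0.7],[[0,0,0],[0,0,-30],0.7],[[0,0,0],[0,0,-20],0.7]])

```text
t: 10.32
tcp_pos: [0.5711, -0.0068, 0.256]
tool_rot: [-0.027, 0.985, 0.172, -0.001]
force: [0.1, 0.4, -0.0]
finger_gap: 0.297
gripper_force: 0.0
```

```bash
python3 tile.py t2; python3 - <<'E'
from h import *
np.set_printoptions(precision=4,suppress=True)
s=sense();c=get_calibration("wrist");im,d=snapshot("wrist");W=cloud(d,c)
cv2.imwrite("pics/w2.png",im[...,::-1]);np.savez("w2.npz",im=im,W=W)
print(s["tcp_pos"],s["q"],s["t"])
w=np.load("w1.npz")["W"];im=np.load("w1.npz")["im"].astype(int)
m=(w[...,2]>.145)&(w[...,2]<.17)&(abs(w[...,0]-.455)<.04)&(abs(w[...,1]+.195)<.04)
Q=w[m];print("head w1",m.sum(),Q.mean(0),Q.min(0),Q.max(0),cv2.minAreaRect((Q[:,:2]*1000).astype(np.float32)))
m=(w[...,2]>.112)&(w[...,2]<.13)&(abs(w[...,0]-.455)<.04)&(abs(w[...,1]+.195)<.04)
Q=w[m];print("rim",m.sum(),Q.mean(0),Q.min(0),Q.max(0))
E
```

```text
10.3167 [ 0.5711 -0.0068  0.256 ] 0.29734528630724777 [ 0.1059  0.4007 -0.0384] 0.0
top 1363 2304 n [-0.0258  0.9222  0.3859] tilt 22.698287442669365 heading 91.599658284071 [[0.4872 0.0403 0.0072]
 [0.6355 0.0979 0.143 ]] y at z=0: 0.10055750555334084
scene 232 1860 n [-0.0142  0.8939 -0.4481] tilt -26.6211828479345 heading 90.91315868404082 [[0.4921 0.0001 0.0633]
 [0.6387 0.0402 0.1431]] y at z=0: -0.03269377018028387
[ 0.5726 -0.0074  0.2569] [-0.3717  0.4716  1.537   0.3312  1.285  -2.1164] 10.4167
head w1 759 [ 0.4519 -0.203   0.1561] [ 0.4458 -0.2185  0.1452] [ 0.4584 -0.1852  0.1614] ((452.00732421875, -201.8716278076172), (32.63627243041992, 9.991768836975098), 82.93632507324219)
rim 1052 [ 0.4516 -0.2032  0.123 ] [ 0.4347 -0.2189  0.1138] [ 0.4695 -0.1846  0.1268]
```

View pics/t2.png

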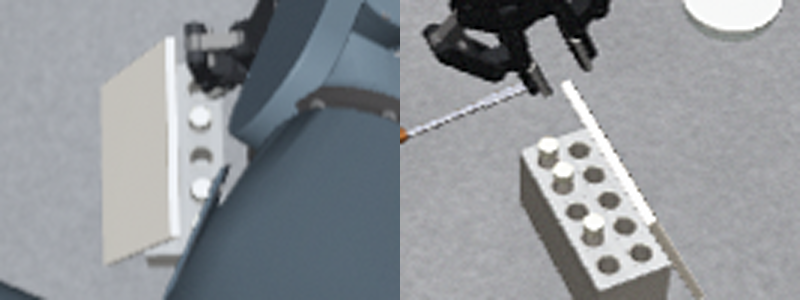

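The tile stands free, leaning on the block: left crop top edge (170,40)-(175,235), right crop (570,85)-(650,215). The fit gives about 21° tilt, flush with the block. On to the stopper.

Emit:
play_rows(rows=[[[6.7,0,0],[0,0,-5],0.7],[[6.7,0,0],[0,0,-5],0.7],[[6.6,0,0],[0,0,-5],0.5],[[0,0,0],[15,-25,0],0.5],[[0,0,0],[22,-32,0],0.5],[[0,0,0],[22,-32,0],0.5],[[0,0,0],[22,-32,0],0.5],[[0,0,0],[22,-32,0],0.5],[[0,0,0],[20,-29,0],0.5],[[0,0,0],[8,-10,0],0.5],[[0,0,7],[0,0,0],0.5],[[0,0,7],[0,0,0],0.5]])

```text
t: 11.47
tcp_pos: [0.4483, -0.2077, 0.2654]
tool_rot: [0.098, 0.995, 0.001, -0.0]
force: [-0.0, 0.0, 0.4]
finger_gap: 0.497
gripper_force: 0.0
```

Emit:
play_rows(rows=[[[0,0,7],[0,0,0],0.5],[[0,0,7],[0,0,0],0.5],[[0,0,7],[0,0,0],0.5],[[0,0,7],[0,0,0],0.5],[[0,0,7],[0,0,0],0.5],[[0,0,7],[0,0,0],0.5],[[0,0,7],[0,0,0],0.5],[[0,0,7],[0,0,0],0.5],[[0,0,7],[0,0,0],0.5],[[0,0,7],[0,0,0],0.5],[[0,0,7],[0,0,0],0.5],[[0,0,7],[0,0,0],0.5]])

```text
t: 12.47
tcp_pos: [0.449, -0.2064, 0.2653]
tool_rot: [0.738, 0.675, 0.001, -0.001]
force: [0.4, 0.5, -0.3]
finger_gap: 0.503
gripper_force: 0.0
```

Emit:
play_rows(rows=[[[0,0,2],[0,0,0],0.5],[[0,0,0],[0,0,0],0.5],[[0,0,0],[0,0,0],0.5]])

```text
t: 12.72
tcp_pos: [0.4492, -0.2067, 0.2657]
tool_rot: [0.747, 0.664, 0.001, -0.001]
force: [-0.1, 0.3, 0.1]
finger_gap: 0.497
gripper_force: 0.0
```

```bash
cat > stop.py <<'E'
from h import *
import sys
np.set_printoptions(precision=4,suppress=True)
s=sense();c=get_calibration("wrist");im,d=snapshot("wrist");w=cloud(d,c)
cv2.imwrite(f"pics/{sys.argv[1]}.png",im[...,::-1]);np.savez(sys.argv[1]+".npz",im=im,W=w)
print(s["t"],s["tcp_pos"],s["q"],s["finger_gap"])
for a,b in((.14,.17),(.112,.13)):
    m=(w[...,2]>a)&(w[...,2]<b)&(abs(w[...,0]-.455)<.04)&(abs(w[...,1]+.2)<.04)
    Q=w[m]
    if len(Q): print(m.sum(),Q.mean(0),Q.min(0),Q.max(0),cv2.minAreaRect((Q[:,:2]*1000).astype(np.float32)))
print(delta([.452,-.202,.2],-7.1,s)); print(proj([.452,-.202,.159],c))
E
python3 stop.py w3
```

```text
12.7167 [ 0.4492 -0.2067  0.2657] [-0.6585  0.3178  1.7205  0.0016  1.1041 -0.5414] 0.4974663137786773
592 [ 0.4523 -0.1982  0.1555] [ 0.4453 -0.2169  0.1425] [ 0.4587 -0.1847  0.161 ] ((452.0901184082031, -200.7984619140625), (32.07181930541992, 9.88452434539795), 83.23863983154297)
872 [ 0.4519 -0.1981  0.1228] [ 0.4345 -0.2176  0.1143] [ 0.4691 -0.184   0.1263] ((451.7151184082031, -200.71922302246094), (33.31491470336914, 34.58209991455078), 88.2798080444336)
(array([ 0.0033, -0.0912,  0.355 ]), array([ 4.8733,  2.2091, 65.7106]), array([ 4.9915,  2.1823, 65.7026]))
[[277.7265 198.2545]]
```

View pics/w3.png

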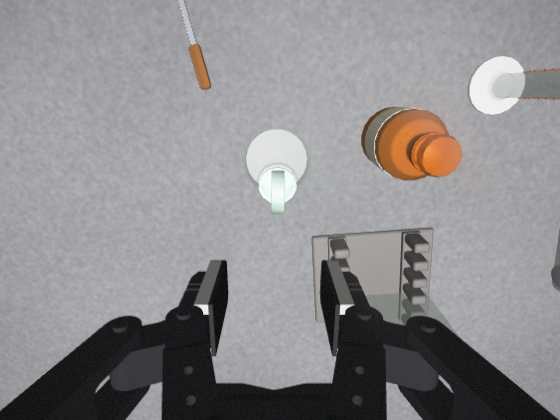

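The head shows at (278,192), on the jaw midline; its centre is (0.452,-0.201), with the bar along 83°. I descend with the fingertips staying above the collar.

Emit:
play_rows(rows=[[[0,0,0],[6,2,10],0.5],[[0,0,0],[0,0,30],0.5],[[0,0,0],[0,0,30],0.5],[[0,0,0],[0,0,20],0.5],[[0,0,0],[0,0,10],0.5],[[0,0,0],[0,0,0],0.5],[[0,0,0],[0,0,0],0.5]])

```text
t: 13.35
tcp_pos: [0.4526, -0.2014, 0.1662]
tool_rot: [0.748, 0.664, 0.001, -0.0]
force: [-0.6, 0.0, -0.5]
finger_gap: 0.499
gripper_force: 0.0
```

```bash
python3 - <<'E'
from h import *
np.set_printoptions(precision=4,suppress=True)
s=sense();print(s["tcp_pos"],delta([.452,-.201,.138],-6.8,s))
E
```

```text
[ 0.4526 -0.2014  0.1662] (array([ 0.0485, -0.0699,  0.0051]), array([ 0.2535, -0.6342, 28.2316]), array([ 0.2879, -0.6103, 28.2318]))
```

Emit:
play_rows(grip_force=40, rows=[[[0,0,0],[0,-0.6,12],0.5],[[0,0,0],[0,0,12],0.5],[[0,0,0],[0,0,4],0.5],[[0,0,0],[0,0,0],0.5],[[0,0,0],[0,0,0],0.75],[[0,0,0],[0,0,0],0.8],[[0,0,0],[0,0,0],0.85],[[0,0,0],[0,0,0],0.9],[[0,0,0],[0,0,0],1],[[0,0,0],[0,0,0],1],[[0,0,0],[0,0,0],1],[[0,0,0],[0,0,0],1]])

```text
t: 14.35
tcp_pos: [0.4528, -0.2018, 0.1396]
tool_rot: [0.748, 0.664, 0.001, 0.002]
force: [-0.1, -0.2, 6.1]
finger_gap: 0.112
gripper_force: 39.7
```

Emit:
play_rows(rows=[[[0,0,0],[0,0,-5],1],[[0,0,0],[0,0,-8],1],[[0,0,0],[0,0,-12],1],[[0,0,0],[0,0,-15],1],[[0,0,0],[0,0,-25],1],[[0,0,0],[0,0,-25],1],[[0,0,-5],[0,0,-15],1],[[0,0,-4.8],[0,0,-5],1],[[0,0,0],[0,0,0],1],[[0,0,0],[0,0,0],1]])

```text
t: 15.18
tcp_pos: [0.4519, -0.2014, 0.2492]
tool_rot: [0.689, 0.724, 0.001, 0.001]
force: [0.0, 0.6, -0.6]
finger_gap: 0.108
gripper_force: 39.0
```

Emit:
play_rows(rows=[[[0,0,0],[20,6,0],1],[[0,0,0],[32,10,0],1],[[0,0,0],[36,10,0],1],[[0,0,0],[36,10,0],1],[[0,0,0],[36,10,0],1],[[0,0,0],[36,10,0],1],[[0,0,0],[36,10,0],1],[[0,0,0],[36,10,0],1],[[0,0,0],[36,10,0],1],[[0,0,0],[36,10,0],1],[[0,0,0],[36,10,0],1],[[0,0,0],[30,8,0],1]])

```text
t: 16.18
tcp_pos: [0.5443, 0.2124, 0.2478]
tool_rot: [0.689, 0.725, 0.0, -0.0]
force: [1.5, -0.3, -0.6]
finger_gap: 0.107
gripper_force: 39.0
```

Emit:
play_rows(rows=[[[0,0,0],[10,2,0],1],[[0,5,0],[0,0,0],1],[[0,5,0],[0,0,0],1],[[0,5,0],[0,0,0],1],[[0,5,0],[0,0,0],1],[[0,5,0],[0,0,0],1],[[0,5,0],[0,0,0],1],[[0,0,0],[0,0,0],1],[[0,0,0],[0,0,0],1],[[0,0,0],[0,0,0],1]])

```text
t: 17.02
tcp_pos: [0.5461, 0.2197, 0.2487]
tool_rot: [0.665, 0.7, 0.178, -0.187]
force: [0.0, -0.1, -0.5]
finger_gap: 0.111
gripper_force: 39.0
```

```bash
cat > lens.py <<'E'
from h import *
import sys
np.set_printoptions(precision=4,suppress=True)
s=sense();c=get_calibration("wrist");im,d=snapshot("wrist");W=cloud(d,c)
cv2.imwrite(f"pics/{sys.argv[1]}.png",im[...,::-1]);np.savez(sys.argv[1]+".npz",im=im,W=W)
R0=rot(s["tool_rot"])
print(s["t"],s["tcp_pos"],s["q"],s["finger_gap"],"z",R0[:,2],"y",R0[:,1])
I=im.astype(int)
box=(abs(W[...,0]-.55)<.06)&(W[...,1]>.38)&(W[...,1]<.44)&(W[...,2]>.06)&(W[...,2]<.17)
g=(I[...,1]-I[...,0]>15)&(I[...,1]-I[...,2]>5)&box
print("green",g.sum(),np.argwhere(g).mean(0)[::-1],np.nanmean(W[g],0))
r=box&(I.min(-1)>110); Q=W[r]; print(len(Q))
if len(Q)>50:
    rng=np.random.default_rng(0);best=None
    for _ in range(1500):
        a,b,e=Q[rng.choice(len(Q),3,False)]; nn=np.cross(b-a,e-a); l=np.linalg.norm(nn)
        if l<1e-4: continue
        nn/=l
        if abs(nn[1])<.9: continue
        inl=abs((Q-a)@nn)<.001
        if best is None or inl.sum()>best.sum(): best=inl
    P=Q[best];cc=P.mean(0);nn=np.linalg.svd(P-cc)[2][2];nn*=-np.sign(nn[1])
    print("ring",best.sum(),"n",nn,"yaw",np.degrees(np.arctan2(nn[0],-nn[1])),P.min(0),P.max(0),(P.min(0)+P.max(0))/2)
# base plate
m=(W[...,2]<.03)&(I[...,2]-I[...,0]>14)&(I[...,0]<150)&(W[...,1]>.38)&(abs(W[...,0]-.54)<.1)
m=cv2.morphologyEx(m.astype(np.uint8),cv2.MORPH_OPEN,np.ones((3,3),np.uint8))>0
if m.sum()>50: Q=W[m]; print("base",m.sum(),Q.min(0),Q.max(0),cv2.minAreaRect((Q[:,:2]*1000).astype(np.float32)))
E
python3 lens.py w4
```

```text
17.0167 [0.5461 0.2197 0.2487] [-0.0636  0.4748  1.6322  0.5694  1.1652 -0.3795] 0.11129369275438253 z [-0.0246  0.4979 -0.8669] y [0.9987 0.0511 0.001 ]
green 27 [281.4074  67.1111] [0.5422 0.4063 0.1262]
380
ring 87 n [ 0.0519 -0.9985 -0.0175] yaw 2.9743012978319254 [0.517  0.4054 0.0848] [0.5701 0.4101 0.1485] [0.5435 0.4078 0.1167]
base 2408 [0.491  0.4019 0.0097] [0.5886 0.5303 0.0153] ((539.9916381835938, 465.594970703125), (95.95152282714844, 125.66149139404297), 2.440641164779663)
```

View pics/w4.png

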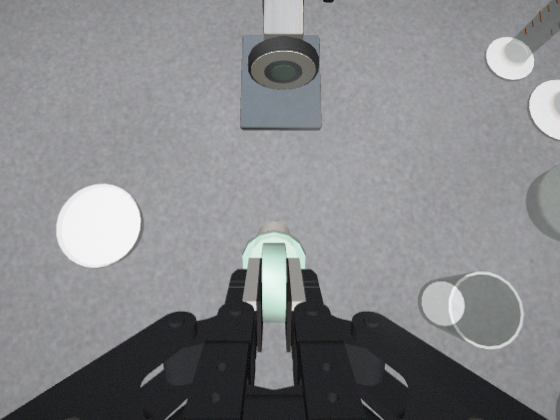

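The wrist view shows the ring light centred at (283,70) and the stopper held at (275,270) with its head square between the pads. Moving to the picture pose.

Emit:
play_rows(rows=[[[0,0,0],[-2,2,10],1],[[0,0,0],[-2,2,25],1],[[0,0,0],[-2,2,30],1],[[0,0,0],[-0.5,2,28],1],[[0,0,0],[0,0.3,15],1],[[0,0,0],[0,0,6],1],[[0,0,0],[0,0,0],1],[[0,0,0],[0,0,0],1],[[0,0,0],[0,0,0],1]])

```text
t: 17.82
tcp_pos: [0.553, 0.2717, 0.1481]
tool_rot: [0.665, 0.701, 0.18, -0.186]
force: [-0.1, -0.7, -1.1]
finger_gap: 0.108
gripper_force: 39.1
```

```bash
python3 lens.py w5; cat > fin.py <<'E'
from h import *
import sys
np.set_printoptions(precision=4,suppress=True)
s=sense();R0=rot(s["tool_rot"]);z=R0[:,2];p=s["tcp_pos"]
cone=p+.0336*z; print("tcp",p,"cone from tcp",cone,"tilt",np.degrees(np.arccos(-z[2])),"side",np.degrees(np.arcsin(z@[.9986,.0523,0])))
for n in("top","scene","wrist"):
    c=get_calibration(n);im,d=snapshot(n);W=cloud(d,c);np.savez("f_"+n+".npz",im=im,W=W,d=d)
    pts=np.array([p+t*z for t in(.0476,.0336,.0196,.0136,-.0194)]+[[.5465,.409,.1180]])
    uv=proj(pts,c);print(n,"axis px (narrow,cone,collar,collartop,headtop), lens",uv.round(1).tolist())
    x,y=uv.mean(0).astype(int);x=int(np.clip(x-66,0,427));y=int(np.clip(y-50,0,320))
    k=cv2.resize(im[y:y+100,x:x+133],(532,400),interpolation=cv2.INTER_CUBIC)[...,::-1].copy()
    for q in uv: cv2.circle(k,tuple(int(v) for v in (q-[x,y])*4),2,(0,0,255),-1)
    cv2.imwrite(f"pics/{sys.argv[1]}_{n}.png",k)
    rel=(W-p)@R0  # tool frame
    m=(abs(rel[...,0])<.025)&(abs(rel[...,1])<.025)&(rel[...,2]>.012)&(rel[...,2]<.06)
    if m.sum()>5: print(n,"stopper pts in tool frame",m.sum(),rel[m].mean(0),np.percentile(rel[m],[2,98],axis=0))
    mm=m&(rel[...,2]>.022)
    if mm.sum()>5: print("cone pts",mm.sum(),rel[mm].mean(0),np.percentile(rel[mm],[2,98],axis=0))
E
python3 fin.py f1; python3 - <<'E'
import cv2,numpy as np
cv2.imwrite("pics/f1.png",cv2.resize(np.hstack([cv2.imread(f"pics/f1_{n}.png") for n in("scene","wrist")]),(798,300)))
E
```

```text
17.8167 [0.553  0.2717 0.1481] [ 0.0295  0.6382  1.672   0.6594  0.9539 -0.4474] 0.10818000165485672 z [-0.0218  0.4993 -0.8662] y [0.9986 0.0519 0.0048]
green 344 [267.8663  51.0872] [0.5412 0.4061 0.1196]
152
ring 145 n [ 0.0439 -0.999  -0.0123] yaw 2.5153147276091743 [0.5164 0.406  0.0866] [0.5708 0.4101 0.1484] [0.5436 0.408  0.1175]
base 5100 [0.4925 0.4017 0.0093] [0.5897 0.4764 0.0151] ((541.1350708007812, 438.3598327636719), (96.98176574707031, 70.72108459472656), 3.245187997817993)
tcp [0.5532 0.2715 0.1483] cone from tcp [0.5524 0.2883 0.1192] tilt 29.988129330682884 side 0.2774660456848958
top axis px (narrow,cone,collar,collartop,headtop), lens [[158.9, 222.9], [160.8, 221.6], [162.6, 220.4], [163.4, 219.8], [168.0, 216.7], [108.0, 224.3]]
top stopper pts in tool frame 42 [ 0.0126 -0.0028  0.0211] [[ 0.0041 -0.0116  0.0142]
 [ 0.0186  0.0137  0.0444]]
cone pts 6 [ 0.0118 -0.0025  0.0424] [[ 0.0079 -0.0058  0.0376]
 [ 0.0131  0.0024  0.0454]]
scene axis px (narrow,cone,collar,collartop,headtop), lens [[401.4, 173.8], [400.0, 171.3], [398.6, 168.8], [398.0, 167.7], [394.5, 161.4], [440.4, 156.6]]
scene stopper pts in tool frame 57 [-0.0006  0.0108  0.0241] [[-0.0131  0.003   0.0129]
 [ 0.0104  0.016   0.0453]]
cone pts 23 [0.0007 0.0098 0.0364] [[-0.0073  0.0065  0.0269]
 [ 0.0085  0.0124  0.0471]]
wrist axis px (narrow,cone,collar,collartop,headtop), lens [[276.2, 236.2], [276.4, 246.4], [276.6, 258.3], [276.7, 263.9], [277.4, 303.4], [276.6, 48.7]]
wrist stopper pts in tool frame 1330 [ 0.0088 -0.0017  0.0183] [[-0.0011 -0.0162  0.0129]
 [ 0.0158  0.0131  0.0443]]
cone pts 226 [ 0.0092 -0.0018  0.0381] [[ 0.0057 -0.0095  0.0304]
 [ 0.011   0.0061  0.0459]]
```

View pics/f1.png

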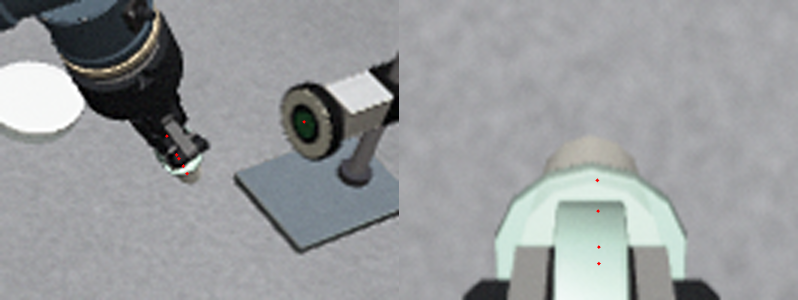

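The left crop (scene camera) shows the projected axis dots lying on the held stopper and the lens dot at the ring centre (304,122). The right crop (wrist camera) shows the stopper upright between the pads. A final numeric check compares lens and stopper in each camera's own frame.

```bash
python3 - <<'E'
from h import *
np.set_printoptions(precision=4,suppress=True)
for f in("f_wrist","w4","f_scene","f_top","top0","scene0"):
    D=np.load(f+".npz");W=D["W"];I=D["im"].astype(int)
    m=(W[...,1]>.395)&(W[...,1]<.4225)&(W[...,2]>.06)&(W[...,2]<.165)&(abs(W[...,0]-.55)<.05)
    nl,l,st,ce=cv2.connectedComponentsWithStats(m.astype(np.uint8));k=1+np.argmax(st[1:,4]);Q=W[l==k]
    print(f,"ring px",st[k],"x rng",np.percentile(Q[:,0],[.5,99.5]),"mid",np.percentile(Q[:,0],[.5,99.5]).mean(),"z",np.percentile(Q[:,2],[.5,99.5]),"mid",np.percentile(Q[:,2],[.5,99.5]).mean(),"ymin",np.percentile(Q[:,1],[2,50]))
    g=(l==k)&(I[...,1]-I[...,0]>15)&(I[...,1]-I[...,2]>5); 
    if g.sum()>3:
        G=W[g];print("   green",g.sum(),"x",np.percentile(G[:,0],[2,98]),"z",np.percentile(G[:,2],[2,98]),"y",np.median(G[:,1]),"ctr",G.mean(0))
s=sense();p=s["tcp_pos"];R0=rot(s["tool_rot"])
W=np.load("f_wrist.npz")["W"];rel=(W-p)@R0
m=(abs(rel[...,0])<.025)&(abs(rel[...,1])<.03)&(rel[...,2]>.027)&(rel[...,2]<.06);print("cone y extents wrist",np.percentile(rel[m][:,1],[.5,99.5]))
m=(abs(rel[...,0])<.025)&(abs(rel[...,1])<.03)&(rel[...,2]>.012)&(rel[...,2]<.021);print("collar y extents",np.percentile(rel[m][:,1],[.5,99.5]))
W=np.load("f_scene.npz")["W"];rel=(W-p)@R0
m=(abs(rel[...,0])<.025)&(abs(rel[...,1])<.03)&(rel[...,2]>.024)&(rel[...,2]<.06)
print("scene cone x ext",np.percentile(rel[m][:,0],[1,99]),"z max",rel[m][:,2].max())
for n in("top","scene"):
  for f in (n+"0","f_"+n):
    W=np.load(f+".npz")["W"]; m=(abs(W[...,0]-.56)<.09)&(W[...,2]>.062)&(W[...,2]<.076)&(abs(W[...,1]-.02)<.045); Q=W[m]
    r=cv2.minAreaRect((Q[:,:2]*1000).astype(np.float32)); print(f,"block",r)
E
```

```text
f_wrist ring px [ 218    0  109   80 7340] x rng [0.5122 0.5747] mid 0.543422001583816 z [0.0889 0.1507] mid 0.11976333476619802 ymin [0.4056 0.4077]
   green 359 x [0.5332 0.5529] z [0.1083 0.1292] y 0.40607031597848187 ctr [0.5409 0.406  0.1195]
w4 ring px [ 248   37   71   53 3065] x rng [0.5119 0.5749] mid 0.5434131755913556 z [0.0886 0.1509] mid 0.11973026861187605 ymin [0.4055 0.4076]
   green 27 x [0.5347 0.5528] z [0.113  0.1296] y 0.4063961790472061 ctr [0.5422 0.4063 0.1262]
f_scene ring px [432 144  22  26 427] x rng [0.5154 0.58  ] mid 0.547690321501082 z [0.0874 0.1503] mid 0.11886817837739316 ymin [0.4056 0.4104]
   green 44 x [0.5374 0.5556] z [0.1065 0.1283] y 0.40857172756371707 ctr [0.5465 0.4086 0.1168]
f_top ring px [ 98 211  14  28 320] x rng [0.5147 0.5744] mid 0.5445722227320196 z [0.0861 0.1532] mid 0.11964741921695816 ymin [0.4096 0.4128]
   green 36 x [0.5369 0.5572] z [0.1012 0.127 ] y 0.411232045211374 ctr [0.5471 0.4112 0.1157]
top0 ring px [ 98 211  14  28 316] x rng [0.5143 0.5746] mid 0.5444426082247867 z [0.0862 0.1516] mid 0.11890117284339119 ymin [0
[... 245 characters left out ...]
55 0.4105]
   green 40 x [0.5373 0.5549] z [0.1077 0.1259] y 0.40864207110893835 ctr [0.546  0.4085 0.1166]
cone y extents wrist [-0.0097  0.0069]
collar y extents [-0.0165  0.0139]
scene cone x ext [-0.0073  0.009 ] z max 0.048317517619645874
top0 block ((560.6851806640625, 32.19215393066406), (150.82101440429688, 62.07906723022461), 1.6705515384674072)
f_top block ((560.4476318359375, 32.54470443725586), (64.39466094970703, 151.4693603515625), 89.91817474365234)
scene0 block ((561.6412353515625, 30.193614959716797), (152.73733520507812, 64.27493286132812), 1.5665490627288818)
f_scene block ((562.3619384765625, 30.040971755981445), (152.34690856933594, 64.2715072631836), 1.8814958333969116)
```

Emit:
play_rows(rows=[[[0,0,0],[-0.4,-1,0.5],1],[[0,0,0],[0,0,0],1],[[0,0,0],[0,0,0],1],[[0,0,0],[0,0,0],1],[[0,0,0],[0,0,0],1],[[0,0,0],[0,0,0],1]])

```text
t: 18.52
tcp_pos: [0.5513, 0.2715, 0.1464]
tool_rot: [0.665, 0.701, 0.179, -0.187]
force: [0.1, 0.0, -0.4]
finger_gap: 0.108
gripper_force: 39.1
```

```bash
python3 tile.py t3; python3 fin.py f2|head -1; python3 - <<'E'
import cv2,numpy as np
a=np.load("f_top.npz")["im"];b=np.load("f_scene.npz")["im"]
cv2.imwrite("pics/last.png",np.hstack([cv2.resize(x,(400,300),interpolation=cv2.INTER_AREA) for x in(a,b)])[...,::-1])
E
```

```text
18.5167 [0.5513 0.2715 0.1464] 0.10809445645656457 [ 0.1378  0.0125 -0.3745] 39.05759632587433
top 1119 2437 n [-0.0278  0.9222  0.3858] tilt 22.694786469742958 heading 91.72829636852326 [[0.4871 0.0404 0.009 ]
 [0.6358 0.0951 0.1428]] y at z=0: 0.10044516622030308
scene 223 1833 n [-0.0312  0.9131 -0.4066] tilt -23.992470636702254 heading 91.9540326236606 [[0.4897 0.0018 0.06  ]
 [0.6377 0.0411 0.1429]] y at z=0: -0.02516139036674347
tcp [0.5512 0.2715 0.1464] cone from tcp [0.5504 0.2883 0.1173] tilt 30.001184012585174 side 0.12811440511469807
```

View pics/last.png

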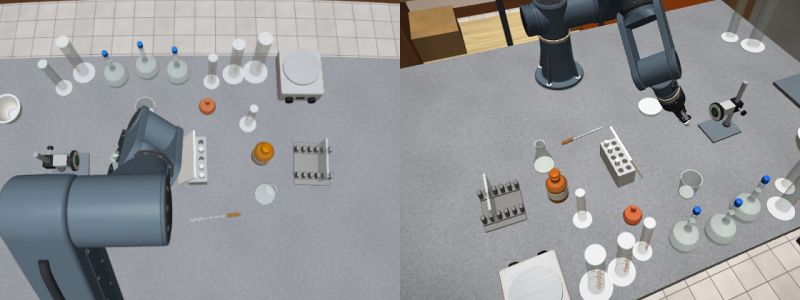

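All in place: the tile leans on the block, the flask stands at (265,193), and the stopper is held before the lens. One small correction, then hand in.

Emit:
play_rows(rows=[[[0,0,0],[0.4,0.7,-0.7],1],[[0,0,0],[0,0,0],1],[[0,0,0],[0,0,0],1],[[0,0,0],[0,0,0],1],[[0,0,0],[0,0,0],1],[[0,0,0],[0,0,0],1]])

```text
t: 19.27
tcp_pos: [0.5519, 0.2716, 0.1473]
tool_rot: [0.665, 0.701, 0.179, -0.187]
force: [-0.2, 0.2, -1.1]
finger_gap: 0.109
gripper_force: 39.1
```

```bash
python3 -c "
from station import *
print(sense()['tcp_pos'],sense()['finger_gap']); print(sign_off())"
```

```text
[0.55190662 0.27155506 0.14725187] 0.1085896212886537
the job is handed in; nothing more can be done
None
```

The job is handed in at 19.3 s: the tile leans on the block at about 22° by the top camera and roughly 1° off square, the stopper is held within about 1 mm of my estimated target (camera fits vary by a few mm) and tipped 30° towards the lens, and the flask still stands.

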